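# Close up a loaded photometer and start the reading

### The job

The photometer's sample chamber is loaded but still open. Push the cuvette carriage by its orange tab to the back of the chamber until it is fully home, gently lower the green lid until it is fully closed, then swing the red-knobbed latch over the lid until it rests in its catch, and only then press the yellow start key all the way down and let go. Do not slam the lid, and leave the bottle, beaker and vial rack where they stand.

Things in the scene. Friction and masses are not known exactly. Their poses are not given: they have to be found in the camera images.
- photometer: White bench photometer, fixed, 260 (x) x 320 (y) x 120 mm, deck at z 120. Origin on the bench; housing x -130..130, y -215..105 mm. +x to its back, +y to its left (lid hinge side), z up; at yaw 0 its front faces the robot. Chamber opening x -65..65, y -40..60, floor at z 50. Green keypad panel on deck at y -207..-133. 'Instrument' points below are in this frame, mm.
- carriage (a joint): Slide of the aluminium cuvette carriage in the chamber, m: 0 = home, against its stop at the back (+x) of the chamber; grows as it stands short of home towards the front (-x), up to 0.040. Stays where it is left (about 1.5 N).
- carriage_tab (a point): Top middle of the carriage's upright orange tab, 8 (x) x 30 (y) x 40 mm high, top at instrument z 112, foot on the block at z 72. At home its centre is at instrument x 21, y 10. Push its front (-x) face to +x. Two cuvettes with blue caps (13.5 mm square, tops at z 114) stand on the block 23 mm behind (+x of) the tab's centre, 31 mm to either side.
- lid (a joint): Hinge of the green lid, rad: 0 = fully closed flat on the deck, 1.57 = upright, starts leaning back past upright; its stiff hinge (0.3 N m) holds it at any angle. Limit 2.0.
- lid_hinge (a point): Middle of the lid's hinge line: instrument (0, 75, 120.5); the hinge line runs along instrument x.
- lid_edge (a point): Middle of the lid's free edge on its outer (upper when closed) face; closed: instrument (0, -60, 132.5). Lid 160 (along hinge) x 135 (hinge to free edge) x 12 mm thick, 0.25 kg. Axes equal the instrument's at angle 0; z out of the outer face. A steel catch bracket stands 15.5 mm out of that face at lid x 20..46, 111..129 mm from the hinge.
- latch (a joint): Upright-pin hinge of the steel swing latch on the deck, rad: 0 = closed, the arm pointing along instrument +y over the lid and resting in the catch bracket; grows counter-clockwise seen from above; about 1.57 = arm pointing to the front (-x), clear of the lid. Swings to 2.5, stays where left (0.06 N m).
- latch_pivot (a point): Latch pin axis at the top face of its arm: instrument (30, -85, 141.5). The arm is 14 mm wide, 6 mm thick and reaches 78 mm from the pin.
- latch_knob (a point): Top of the latch's red upright knob, 14 mm diameter, 28 mm tall, standing on the arm 70 mm from the pin; top at z 169.5 instrument.
- key (a joint): Travel of the yellow start key, m: 0 = released, 0.006 = fully down (about 4 N, springs back).
- key_top (a point): Middle of the top of the yellow round start key (26 mm diameter in a black housing), at instrument (-75, -170), pressed straight down.
- bottle: Bystander: closed white plastic bottle with blue cap, 56 mm diameter, 120 mm tall; origin under its centre.
- beaker: Bystander: empty glass beaker, 68 mm diameter, 85 mm tall; origin under its centre.
- rack: Bystander: blue vial rack 60 x 90 x 45 mm, vials to 65 mm high; origin under its centre.

How it is judged:
By the outcome, as a careful person would: the job done as asked, in the order asked, and still so for the second after the job is handed in, with the robot touching nothing.
It also fails if it takes over 67 s, if anything falls off the work surface, if the arm or the gripper's body presses on something with over 40 N, if the wrist force passes 120 N, or if a joint passes its speed limit or range.

### The arm

A 7-joint arm with a two-finger parallel gripper is mounted at the origin on the work surface. World frame = base frame: x ahead of the robot, y to its left, z up, the work surface at z = 0. Lengths are in m, angles in rad, forces in N, time in s.
With the tool pointing down it reaches from about 0.425 to 0.925 m from the base axis. Payload 6.8 kg.
Tool frame: the origin (TCP) lies midway between the tips of the shut fingers; the grasp point (between the pads) lies 19 mm behind it; z points along the fingers, x is the direction in which the jaws open and shut, and the axes are right-handed (so a half turn about z gives the same grasp; the last joint's range is limited). The gripper opens to 85 mm and grips with 20 to 120 N. Pads are 22 mm wide; open, the fingers measure 114 mm over their backs; the gripper's body (76 mm by 85 mm) begins 54 mm behind the grasp point. The pads swing forward as they close: fully open they stand 13 mm farther back than shut.
Start: joints at [1.155, 0.477, 0.022, 1.555, -0.011, 1.109, -0.083], TCP at [0.205, -0.643, 0.231] pointing down, gripper open.
Joint ranges: [-2.96, 2.96], [-0.34, 2.1], [-1.41, 1.46], [0.24, 2.44], [-1.37, 4.51], [0.17, 1.92], [-2.96, 2.96]. Speed limits (rad/s): [2.39, 2.39, 3.14, 3.14, 3.14, 3.14, 3.14].

### API

Orientations are given as a unit quaternion [w, x, y, z].
In Python, from station import bot, imaging, nets gives the robot as it stands. The module is installed in compiled form; this text tells all that it offers.
- The arm moves only by the tool apply_moves, never from a script. Its argument "moves" is text: rows parted by semicolons, each of 7 numbers parted by spaces: the gripper command: -1 is fully open, 1 is shut, values between are in proportion, then the shift along the tool's x, y, z normalised to -1 to 1, where 1 is 120 mm, then the turn, a rotation vector about the tool's x, y, z normalised to -1 to 1, where 1 is 4 degrees. In form: hand dx dy dz rx ry rz; .... A call has 1 to 12 rows; each row shifts and turns the commanded pose from where the row before left it, along the tool's axes as they then stand; what a row does not reach is not made up. A row lasts 1/12 s, in which the tool goes at most 41.7 mm and 7.16 degrees, less where a joint would pass 70% of its speed; a pose out of reach is approached as far as the arm can. A call with a number of a shift or a turn outside -1 to 1 is refused whole. A call with a gripper value outside its range is refused whole. The fingers move at their own pace and stop on an object; "force" is the grip in N (left out, the last holds). Time passes only in rows, so rows that do not move let the fingers close. It gives the time, the measured TCP pose, the force and the opening at its end, in the units of the state.
- bot.get_obs(): the state, without advancing time (a new reading comes with each control period).
- imaging.read_camera(name): name is "scene" or "top" or "wrist"; returns a dict with "image" (480x640x3 uint8, red, green, blue), "fx", "fy", "cx", "cy" (pixels), "view" (4x4, takes a point from world to camera coordinates); the wrist camera has in their place "mount" (4x4, takes a point from camera to tool coordinates, whose origin is the TCP and whose axes are the tool frame's). Camera axes: x right, y down, z forward; pixel columns grow to the right and rows downward; lengths in m; the calibration is good to about 2 mm. A picture is of the moment at which its call begins: read the wrist's pose just before it. There is no depth.
- bot.hand_in(): hands the job in, once; it reports no verdict.
Trained networks look in a picture, given as the dict that the camera call returned (one of the last four; its "shot" number tells which), for a name from the list of things; names that differ only in an ending like _2 or _b are one class to them, and where a whole thing is asked for, a point or a joint stands for the part that bears it (a point fixed in the world has none). Each returns a list of dicts, best first, with "score" (0 to 1); they miss things now and then, are a little off and sometimes report something else, mostly with a low value. They report only what shows in the picture. A call takes as long as a camera call.
- nets.spot_in(picture, name): "rect" ([left, top, right, bottom] in pixels, round what is visible of it).
- nets.outline_of(picture, name): "region" (480x640 bool, what is visible of it) and "rect" ([left, top, right, bottom] in pixels, round what is visible of it).
- nets.spot_point(picture, name): "location" ([column, row] in pixels: a listed point, or the origin of a listed thing).
The state is a dict: "t": time; "q": joint angles; "joint_vel": joint speeds; "joint_torque": joint torques, N m; "eef_pos": TCP position; "tool_rot": TCP orientation; "contact_force": force on the tool from outside, world axes, zero at the start; "torque": the same for the moment, N m; "gripper_width": opening from 0.0 (shut) to 1.0 (fully open).
Only numpy, scipy, OpenCV 4.12 (cv2) and the standard library are available. Lean on these libraries where they do the work, as an engineer would, in place of code of your own. Each camera call takes 0.05 s, during which the arm holds its last target.

## Working session

There is one attempt and no reset: what is moved stays moved. The work goes in short steps, Python scripts to look and compute and a tool call to move; the robot and the scene stay as the last step left them, time stands still between calls to the robot, and variables do not carry over. Pictures are saved under pics/ and viewed, and the job is handed in when it is done.

Besides the shell and the picture viewer there is one more tool, called after "Call:" in YAML: its name, and indented under it one key for each argument. apply_moves: Moves the arm, as the interface text tells. Scaled input: -1 to 1 covers 120 mm each way for a shift and 4 degrees each way for a turn. Its arguments: {"type":"object","properties":{"moves":{"type":"string"},"force":{"type":"number"}},"required":["moves"]}

```bash
mkdir -p pics
python3 - <<'E'
from station import bot, imaging, nets
import cv2,numpy as np
print({k:np.round(v,3).tolist() for k,v in bot.get_obs().items()})
for n in ["scene","top"]:
    p=imaging.read_camera(n)
    cv2.imwrite(f"pics/{n}0.png",p["image"][:,:,::-1])
    print(n,p["fx"],p["fy"],p["cx"],p["cy"],np.round(p["view"],4).tolist())
    for t in ["photometer","carriage_tab","lid_hinge","lid_edge","latch_pivot","latch_knob","key_top","bottle","beaker","rack"]:
        r=nets.spot_point(p,t)
        print(t,[(np.round(a["location"],1).tolist(),round(a["score"],2)) for a in r[:2]])
E
```

```text
{'t': 0.0, 'q': [1.155, 0.478, 0.022, 1.556, -0.012, 1.109, -0.083], 'joint_vel': [-0.0, 0.001, -0.001, -0.0, 0.0, -0.001, 0.0], 'joint_torque': [0.0, -59.645, 1.608, -28.119, 0.012, 0.009, 0.0], 'eef_pos': [0.204, -0.643, 0.23], 'tool_rot': [-0.0, 0.807, -0.59, -0.001], 'contact_force': [-0.6, 0.145, 0.956], 'torque': [0.015, 0.035, 0.02], 'gripper_width': 1.0}
scene 511.3295402881269 511.3295402881269 319.9331364910186 238.9159006448111 [[-0.4455, 0.8953, 0.0067, 0.2695], [0.5657, 0.2873, -0.7729, -0.2385], [-0.6939, -0.3405, -0.6345, 1.354], [0.0, 0.0, 0.0, 1.0]]
photometer [([336.8, 298.5], 0.7)]
carriage_tab [([342.5, 248.9], 0.79)]
lid_hinge [([379.5, 259.0], 0.74)]
lid_edge [([407.8, 194.2], 0.78), ([281.2, 232.1], 0.38)]
latch_pivot [([283.8, 230.5], 0.81)]
latch_knob [([275.0, 193.0], 0.88), ([342.6, 251.5], 0.7)]
key_top [([266.1, 188.8], 0.61)]
bottle [([172.3, 278.1], 0.72)]
beaker [([415.5, 406.9], 0.97), ([342.8, 250.3], 0.22)]
rack [([445.8, 337.0], 0.73)]
top 567.8200803394003 567.8200803394003 334.21459269039707 236.15450293555023 [[-0.0065, -0.9999, 0.0119, 0.0014], [-0.9974, 0.0056, -0.0722, 0.5854], [0.0722, -0.0123, -0.9973, 1.0364], [0.0, 0.0, 0.0, 1.0]]
photometer [([318.4, 234.8], 0.95)]
carriage_tab [([311.4, 233.4], 0.83)]
lid_hinge [([271.4, 232.4], 0.84)]
lid_edge [([245.3, 223.4], 0.68)]
latch_pivot [([367.4, 208.9], 0.91)]
latch_knob [([398.0, 240.1], 0.57)]
key_top [([427.4, 266.1], 0.77), ([273.8, 235.2], 0.25)]
bottle [([472.5, 182.6], 0.84)]
beaker [([210.5, 154.1], 0.6)]
rack [([209.7, 231.9], 0.85)]
```

View pics/scene0.png

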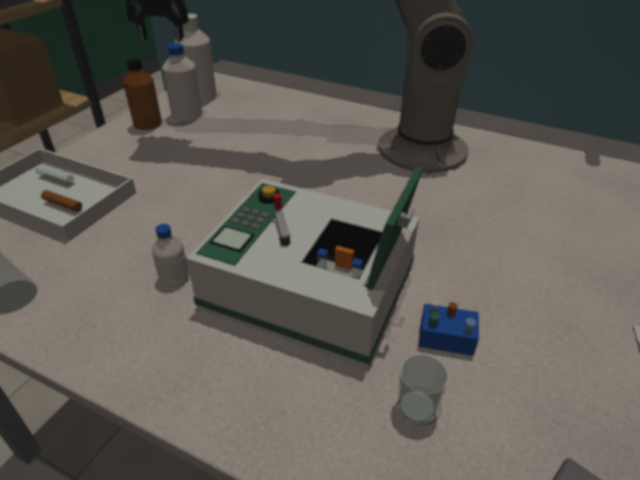

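View pics/top0.png

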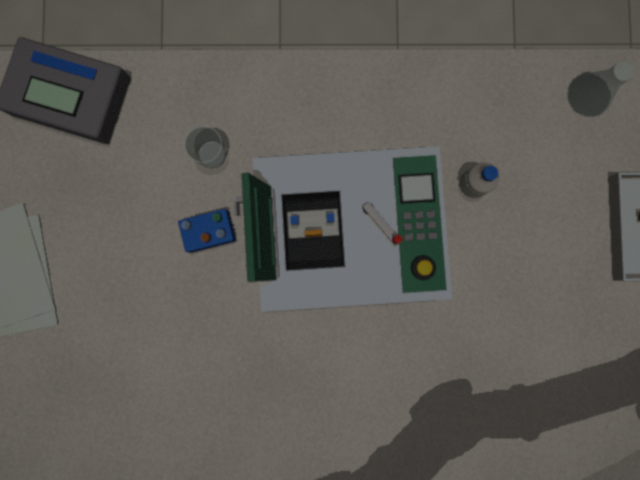

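The scene view shows the lid upright at (395,230), red knob at (278,200), yellow key at (268,190) and orange tab at (344,256). In the top view the deck corners are at about (254,157), (440,148), (450,298), (261,311). The nets agree, apart from weak key and knob points in the scene view. Next I fit the pose.

```bash
cat > h.py <<'E'
import numpy as np
from scipy.optimize import least_squares
def proj(p,P):
    P=np.atleast_2d(P); V=np.asarray(p["view"]); c=P@V[:3,:3].T+V[:3,3]
    return np.c_[p["fx"]*c[:,0]/c[:,2]+p["cx"],p["fy"]*c[:,1]/c[:,2]+p["cy"]]
def ray(p,uv):
    V=np.asarray(p["view"]);R=V[:3,:3];o=-R.T@V[:3,3]
    d=R.T@np.array([(uv[0]-p["cx"])/p["fx"],(uv[1]-p["cy"])/p["fy"],1]);return o,d
def atz(p,uv,z):
    o,d=ray(p,uv);return o+d*(z-o[2])/d[2]
def i2w(x,P):
    P=np.atleast_2d(P);c,s=np.cos(x[2]),np.sin(x[2])
    return np.c_[x[0]+c*P[:,0]-s*P[:,1],x[1]+s*P[:,0]+c*P[:,1],P[:,2]]
E
python3 - <<'E'
from station import bot, imaging, nets
import cv2
from h import *
T=imaging.read_camera("top");S=imaging.read_camera("scene")
g=cv2.cvtColor(T["image"],cv2.COLOR_RGB2HSV)
m=((g[...,1]<60)&(g[...,2]>1)).astype(np.uint8)
cor=np.array([[261,311],[254,157],[440,148],[450,298]],np.float32).reshape(-1,1,2)
gr=cv2.cvtColor(T["image"],cv2.COLOR_RGB2GRAY)
c2=cv2.cornerSubPix(gr,cor.copy(),(6,6),(-1,-1),(3,30,.01)).reshape(-1,2);print(c2)
IC=np.array([[-130,105,120],[130,105,120],[130,-215,120],[-130,-215,120]])/1e3
IT=[([0,.075,.1205],(271.4,232.4)),([.03,-.085,.1415],(367.4,208.9))]
IS=[([0,.075,.1205],(379.5,259)),([.03,-.085,.1415],(283.8,230.5))]
kp=[(T,(427.4,266.1))]
def res(x):
    r=[(proj(T,i2w(x,IC))-c2)]
    for q,l in((T,IT),(S,IS)):
        for P,u in l: r.append(proj(q,i2w(x,P))-u)
    return np.concatenate(r).ravel()
s=least_squares(res,[.6,0,0],loss='soft_l1');x=s.x;print(x,np.degrees(x[2]));print(np.round(res(x).reshape(-1,2),1))
np.save("x.npy",x)
def w2i(w):
    c,s_=np.cos(x[2]),np.sin(x[2]);d=w[:2]-x[:2];return np.array([c*d[0]+s_*d[1],-s_*d[0]+c*d[1],w[2]])*1e3
print("key",proj(T,i2w(x,[-.075,-.17,.13])),proj(S,i2w(x,[-.075,-.17,.13])))
for n,z in(("carriage_tab",.112),("latch_knob",.1695)):
    for q in (T,S):
        for r in nets.spot_point(q,n)[:2]: print(n,r["score"],w2i(atz(q,r["location"],z)))
# lid angle
for q in (T,S):
    u=nets.spot_point(q,"lid_edge")[0]["location"]
    best=[]
    for a in np.radians(np.arange(80,116,2)):
        v=np.array([-.135,.012]); P=[0,.075-.135*np.cos(a)+.012*np.sin(a),.1205+.135*np.sin(a)+.012*np.cos(a)]
        best.append((np.linalg.norm(proj(q,i2w(x,P))-u),np.degrees(a)))
    print(min(best))
print("TCP inst",w2i(bot.get_obs()["eef_pos"]))
for n,pz in(("bottle",0),("beaker",0),("rack",0)):
    r=nets.spot_point(S,n)[0];print(n,atz(S,r["location"],0)); r=nets.spot_point(T,n)[0];print(n,atz(T,r["location"],0))
im=T["image"][130:330,170:500];cv2.imwrite("pics/topz.png",cv2.resize(im,None,fx=2.4,fy=2.4,interpolation=3)[:,:,::-1])
E
```

```text
[[260.90765 311.90396]
 [252.88634 156.80151]
 [440.      148.     ]
 [452.41467 297.35425]]
[0.58902135 0.02479979 0.05402496] 3.095402244526106
[[-0.2 -0.8]
 [-0.   0.8]
 [-0.  -1.1]
 [-1.   2. ]
 [ 3.1  0.1]
 [ 1.5 -1.1]
 [ 0.8 -3. ]
 [ 0.3  1.3]]
key [[423.34496136 268.12298122]] [[268.67886901 193.22564175]]
carriage_tab 0.61 [ -5.66154185  14.32686255 112.        ]
carriage_tab 0.6 [  61.59940687 -267.19352386  112.        ]
carriage_tab 0.72 [ -0.5928763   8.6961746 112.       ]
latch_knob 0.97 [ -26.75667409 -122.79206902  169.5       ]
latch_knob 0.69 [ -22.3928097  -131.51620491  169.5       ]
(np.float64(1.5333878433490151), np.float64(100.0))
(np.float64(106.7123620845904), np.float64(80.0))
TCP inst [-420.0443654  -646.36378299  231.31375393]
bottle [ 0.68717646 -0.27231804  0.        ]
bottle [ 0.68615537 -0.26986683  0.        ]
beaker [0.7481131  0.22427229 0.        ]
beaker [0.75186582 0.23678724 0.        ]
rack [0.60180322 0.23158499 0.        ]
rack [0.5933413  0.23321334 0.        ]
```

View pics/topz.png

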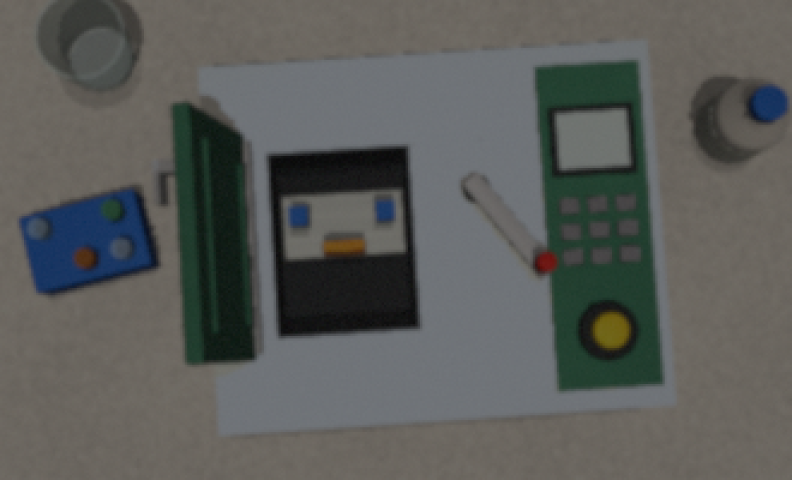

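Call:
apply_moves:
  moves: "1 0 0 -0.06 0 0 0.91;1 0 0 -0.06 0 0 0.91;1 0 0 -0.06 0 0 0.91;1 0 0 -0.06 0 0 0.91;1 0 0 0 0 0 0"
  force: 40

```text
t: 2.22
eef_pos: [0.2048, -0.644, 0.2617]
tool_rot: [0.001, 0.725, -0.689, 0.001]
contact_force: [-0.1, -0.2, 0.0]
gripper_width: 0.3
```

```bash
cat >> h.py <<'E'
from scipy.spatial.transform import Rotation as Ro
X=np.load("x.npy")
def state(target=None):
    from station import bot
    o=bot.get_obs();q=np.array(o["tool_rot"]);R=Ro.from_quat(q[[1,2,3,0]]).as_matrix()
    c,s=np.cos(X[2]),np.sin(X[2]);d=np.array(o["eef_pos"])[:2]-X[:2]
    ip=np.array([c*d[0]+s*d[1],-s*d[0]+c*d[1],o["eef_pos"][2]])*1e3
    Z=np.array([[c,-s,0],[s,c,0],[0,0,1]]);Ri=Z.T@R
    print("t",round(o["t"],2),"inst",np.round(ip,1),"xaxis deg",round(np.degrees(np.arctan2(Ri[1,0],Ri[0,0])),1),"tool z",np.round(Ri[:,2],3),"F inst",np.round(Z.T@np.array(o["contact_force"]),1),"grip",np.round(o["gripper_width"],2))
    if target is not None:
        print("delta tool units",np.round(Ri.T@(np.array(target)-ip)/120,3))
E
python3 -c "
from h import *
state([-36,10,255])"
```

```text
t 2.22 inst [-419.8 -647.1  261.7] xaxis deg -90.1 tool z [ 0.001 -0.003 -1.   ] F inst [-0.1 -0.2  0. ] grip 0.3
delta tool units [-5.484 -3.184  0.045]
```

Call:
apply_moves:
  moves: "1 -0.27 -0.16 0 0 0 0;1 -0.27 -0.16 0 0 0 0;1 -0.27 -0.16 0 0 0 0;1 -0.27 -0.16 0 0 0 0;1 -0.27 -0.16 0 0 0 0;1 -0.27 -0.16 0 0 0 0;1 -0.27 -0.16 0 0 0 0;1 -0.27 -0.16 0 0 0 0;1 -0.27 -0.16 0 0 0 0;1 -0.27 -0.16 0 0 0 0;1 -0.27 -0.16 0 0 0 0;1 -0.27 -0.16 0 0 0 0"

```text
t: 3.22
eef_pos: [0.4141, -0.241, 0.2601]
tool_rot: [0.0, 0.727, -0.687, 0.0]
contact_force: [0.9, -0.3, -0.1]
gripper_width: 0.001
```

```bash
python3 -c "
from h import *
state([-36,10,255])"
```

```text
t 3.22 inst [-189.  -255.9  260.1] xaxis deg -89.9 tool z [ 0. -0. -1.] F inst [ 0.9 -0.3 -0.1] grip 0.0
delta tool units [-2.214 -1.279  0.041]
```

Call:
apply_moves:
  moves: "1 -0.27 -0.16 0 0 0 0;1 -0.27 -0.16 0 0 0 0;1 -0.27 -0.16 0 0 0 0;1 -0.27 -0.16 0 0 0 0;1 -0.27 -0.16 0 0 0 0;1 -0.27 -0.16 0 0 0 0;1 -0.27 -0.16 0 0 0 0;1 -0.2 -0.1 0 0 0 0;1 0 0 0 0 0 0;1 0 0 0 0 0 0"

```text
t: 4.05
eef_pos: [0.5466, 0.0175, 0.2597]
tool_rot: [-0.0, 0.728, -0.686, -0.0]
contact_force: [-0.1, -1.2, 0.1]
gripper_width: -0.001
```

Run:
```python
from h import *
from station import bot, imaging, nets
import cv2
state([-36,10,85])
p=imaging.read_camera("wrist");cv2.imwrite("pics/w1.png",p["image"][:,:,::-1]);print(np.round(p["mount"],4).tolist(),p["fx"],p["cx"],p["cy"])
o=bot.get_obs();q=np.array(o["tool_rot"]);R=Ro.from_quat(q[[1,2,3,0]]).as_matrix()
W=np.eye(4);W[:3,:3]=R;W[:3,3]=o["eef_pos"];p["view"]=np.linalg.inv(W@np.asarray(p["mount"]))
for n,P in dict(key=[-.075,-.17,.13],piv=[.03,-.085,.1415],tab=[-.004,.01,.112],cham=[-.065,-.04,.12],cham2=[-.065,.06,.12]).items(): print(n,proj(p,i2w(X,P)))
r=nets.spot_point(p,"carriage_tab");print(r[:2])
```

```text
t 4.05 inst [-42.8  -5.  259.7] xaxis deg -89.7 tool z [-0.     0.001 -1.   ] F inst [-0.1 -1.2  0.1] grip -0.0
delta tool units [-0.124 -0.058  1.455]
[[1.0, -0.0002, 0.0001, -0.0008], [0.0001, 0.945, 0.327, -0.0841], [-0.0001, -0.327, 0.945, -0.1432], [0.0, 0.0, 0.0, 1.0]] 333.80362266770584 317.6131760190603 243.51845118675124
key [[502.27424178 266.48493376]]
piv [[422.68915934 143.30455342]]
tab [[298.89016677 182.524441  ]]
cham [[354.84575426 251.75221874]]
cham2 [[244.24074737 251.59946314]]
[{'location': [297.0, 180.6], 'score': 0.84}]
```

View pics/w1.png

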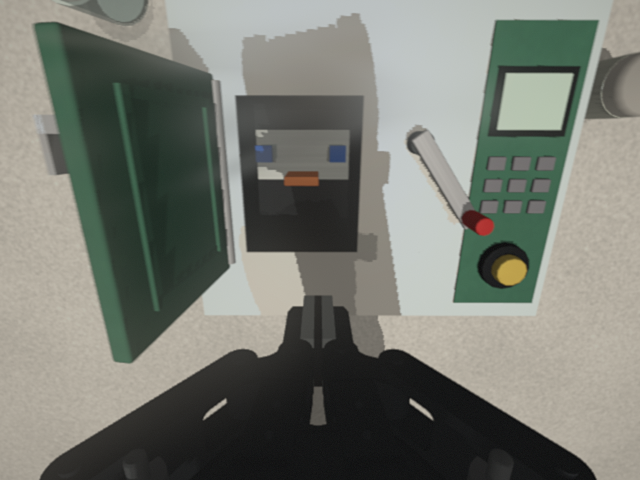

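Wrist view: tab at (302,178), chamber front edge row 251 from columns 247–358 and the key at (511,271). The fit agrees to within a few px. The key stands higher than I assumed, at z≈143.

Call:
apply_moves:
  moves: "1 -0.12 -0.06 0.1 0 0 0;1 0 0 0.3 0 0 0;1 0 0 0.3 0 0 0;1 0 0 0.3 0 0 0;1 0 0 0.25 0 0 0;1 0 0 0.2 0 0 0;1 0 0 0 0 0 0;1 0 0 0 0 0 0"

```text
t: 4.82
eef_pos: [0.5519, 0.0286, 0.0855]
tool_rot: [0.001, 0.725, -0.688, -0.001]
contact_force: [-0.0, 0.2, -0.1]
gripper_width: 0.0
```

```bash
python3 -c "
from h import *
state([6,10,85])"
```

```text
t 4.82 inst [-36.9   5.8  85.5] xaxis deg -90.1 tool z [-0.003 -0.001 -1.   ] F inst [-0.   0.2 -0.1] grip 0.0
delta tool units [-0.035 -0.357  0.003]
```

Call:
apply_moves:
  moves: "1 -0.03 -0.05 0 0 0 0;1 0 -0.05 0 0 0 0;1 0 -0.05 0 0 0 0;1 0 -0.05 0 0 0 0;1 0 -0.05 0 0 0 0;1 0 -0.05 0 0 0 0;1 0 -0.02 0 0 0 0;1 0 -0.02 0 0 0 0;1 0 0 0 0 0 0"

```text
t: 5.57
eef_pos: [0.594, 0.0362, 0.086]
tool_rot: [-0.0, 0.726, -0.688, 0.0]
contact_force: [-0.0, 0.8, -0.2]
gripper_width: 0.001
```

```bash
python3 -c "
from h import *
state([6,10,85])"
```

```text
t 5.57 inst [ 5.6 11.1 86. ] xaxis deg -90.0 tool z [ 0.  0. -1.] F inst [ 0.   0.8 -0.2] grip 0.0
delta tool units [ 0.009 -0.004  0.009]
```

Call:
apply_moves:
  moves: "1 0 -0.02 0 0 0 0;1 0 -0.02 0 0 0 0;1 0 0 0 0 0 0"

```text
t: 5.82
eef_pos: [0.5954, 0.0362, 0.0855]
tool_rot: [0.003, 0.726, -0.688, -0.002]
contact_force: [-8.9, -0.3, 6.8]
gripper_width: 0.002
```

Run:
```python
from h import *
from station import imaging
import cv2
state()
p=imaging.read_camera("wrist");cv2.imwrite("pics/w2.png",p["image"][:,:,::-1])
```

```text
t 5.82 inst [ 6.9 11.1 85.5] xaxis deg -90.0 tool z [-0.006 -0.001 -1.   ] F inst [-8.9  0.2  6.8] grip 0.0
```

View pics/w2.png

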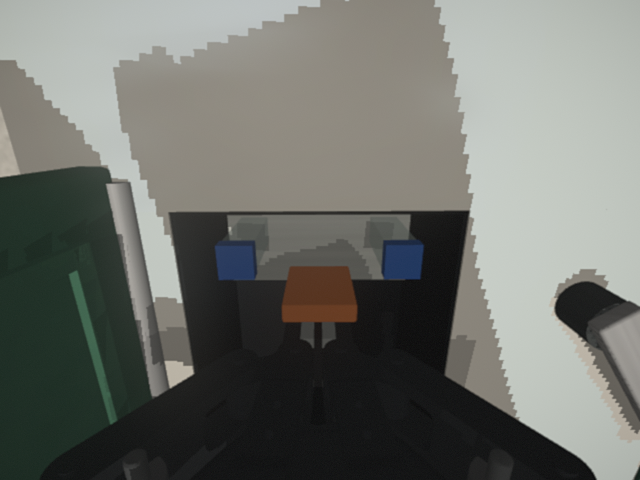

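Call:
apply_moves:
  moves: "1 0 -0.015 0 0 0 0;1 0 0 0 0 0 0;1 0 0 0 0 0 0"

```text
t: 6.12
eef_pos: [0.5954, 0.0362, 0.0853]
tool_rot: [0.004, 0.726, -0.688, -0.003]
contact_force: [-13.3, -0.3, 8.9]
gripper_width: 0.003
```

```bash
python3 -c "
from h import *
state([-20,140,290])"
```

```text
t 6.12 inst [ 7.  11.  85.3] xaxis deg -90.0 tool z [-0.009 -0.001 -1.   ] F inst [-13.3   0.4   8.9] grip 0.0
delta tool units [-1.073  0.241 -1.705]
```

Call:
apply_moves:
  moves: "1 0 0.1 0 0 0 0;1 0 0.1 -0.1 0 0 0;1 0 0.02 -0.3 0 0 0;1 0 0 -0.3 0 0 0;1 0 0 -0.3 0 0 0;1 0 0 -0.3 0 0 0;1 0 0 -0.3 0 0 0;1 0 0 -0.25 0 0 0;1 -0.27 0 0 0 0 0;1 -0.3 0 0 0 0 0;1 -0.3 0 0 0 0 0;1 -0.25 0 0 0 0 0"

```text
t: 7.12
eef_pos: [0.5662, 0.1718, 0.3087]
tool_rot: [-0.001, 0.726, -0.688, 0.0]
contact_force: [-0.5, 0.3, -1.2]
gripper_width: -0.003
```

Run:
```python
from h import *
from station import imaging,nets
import cv2
state([-20,145,232])
p=imaging.read_camera("scene");cv2.imwrite("pics/s2.png",p["image"][120:360,200:520,::-1].repeat(2,0).repeat(2,1))
T=imaging.read_camera("top");r=nets.spot_point(T,"lid_edge")[:1];print(r)
for a in (95,100,105,110):
    b=np.radians(a);P=[0,.075-.135*np.cos(b)+.012*np.sin(b),.1205+.135*np.sin(b)+.012*np.cos(b)];print(a,np.round(P,3),proj(T,i2w(X,P)),proj(p,i2w(X,P)))
```

```text
t 7.12 inst [-14.9 148.1 308.7] xaxis deg -90.0 tool z [ 0.001  0.001 -1.   ] F inst [-0.4  0.4 -1.2] grip -0.0
delta tool units [0.026 0.044 0.639]
[{'location': [242.8, 225.3], 'score': 0.58}]
95 [0.    0.099 0.254] [[249.60792636 226.24931908]] [[403.32682799 191.55058394]]
100 [0.    0.11  0.251] [[241.91378651 226.87742248]] [[410.80392658 194.83322877]]
105 [0.    0.122 0.248] [[234.55935669 227.5506547 ]] [[418.04983931 198.65399094]]
110 [0.    0.132 0.243] [[227.62214151 228.26099651]] [[424.98727398 202.97515917]]
```

View pics/s2.png

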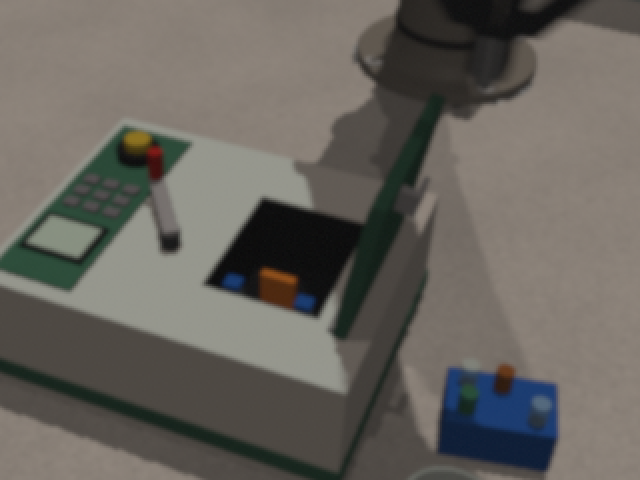

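The scene view shows the carriage at the back and the lid at about 100°, with its edge near pixel (420,170) and well clear of the rack. Lowering behind the lid.

Call:
apply_moves:
  moves: "1 0 0.04 0.1 0 0 0;1 0 0 0.2 0 0 0;1 0 0 0.2 0 0 0;1 0 0 0.11 0 0 0;1 0.07 0 0 0 0 0;1 0.07 0 0 0 0 0;1 0.07 0 0 0 0 0;1 0.07 0 0 0 0 0;1 0.07 0 0 0 0 0;1 0.07 0 0 0 0 0"

```text
t: 8.1
eef_pos: [0.5652, 0.1182, 0.2363]
tool_rot: [-0.001, 0.726, -0.688, 0.001]
contact_force: [0.1, 2.7, 2.0]
gripper_width: 0.002
```

Run:
```python
from h import *
state([-20,33,233])
```

```text
t 8.1 inst [-18.7  94.6 236.3] xaxis deg -90.0 tool z [ 0.003  0.001 -1.   ] F inst [0.3 2.7 2. ] grip 0.0
delta tool units [0.513 0.011 0.027]
```

Call:
apply_moves:
  moves: "1 0.07 0 0 0 0 0;1 0.07 0 0 0 0 0;1 0.07 0 0 0 0 0;1 0.07 0 0 0 0 0;1 0.08 0 0.01 0 0 0;1 0.08 0 0.01 0 0 0;1 0.08 0 0.01 0 0 0;1 0.08 0 0.045 0 0 0;1 0.08 0 0.05 0 0 0;1 0.08 0 0.05 0 0 0"

```text
t: 8.93
eef_pos: [0.5694, 0.0263, 0.2133]
tool_rot: [-0.0, 0.726, -0.688, 0.0]
contact_force: [0.4, 2.3, 0.5]
gripper_width: -0.001
```

Run:
```python
from h import *
from station import imaging
import cv2
state([-20,-17,192])
p=imaging.read_camera("scene");cv2.imwrite("pics/s3.png",p["image"][120:360,200:520,::-1].repeat(2,0).repeat(2,1))
```

```text
t 8.93 inst [-19.5   2.6 213.3] xaxis deg -90.0 tool z [ 0. -0. -1.] F inst [0.6 2.2 0.5] grip -0.0
delta tool units [0.163 0.004 0.178]
```

View pics/s3.png

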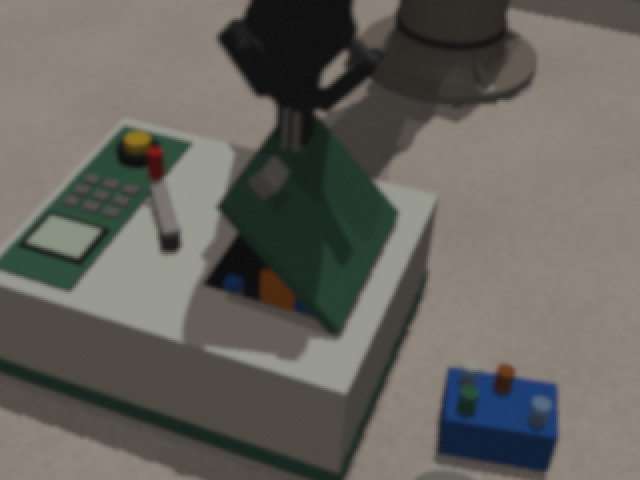

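The lid is at about 45° with the fingers near its edge and clear of the bracket. Continuing more slowly.

Call:
apply_moves:
  moves: "1 0.055 0 0.06 0 0 0;1 0.055 0 0.06 0 0 0;1 0.055 0 0.06 0 0 0;1 0.035 0 0.06 0 0 0;1 0.035 0 0.06 0 0 0;1 0.035 0 0.06 0 0 0;1 0.03 0 0.06 0 0 0;1 0.01 0 0.04 0 0 0;1 0.01 0 0.03 0 0 0;1 0.01 0 0.03 0 0 0;1 0.01 0 0.025 0 0 0;1 0 0 0.02 0 0 0"

```text
t: 9.98
eef_pos: [0.5712, -0.0132, 0.1458]
tool_rot: [0.0, 0.726, -0.688, -0.0]
contact_force: [-0.9, -0.6, 0.6]
gripper_width: 0.005
```

Run:
```python
from h import *
state([-20,-40,132.5])
```

```text
t 9.98 inst [-19.8 -37.  145.8] xaxis deg -90.0 tool z [-0. -0. -1.] F inst [-0.9 -0.5  0.6] grip 0.0
delta tool units [0.025 0.002 0.111]
```

Call:
apply_moves:
  moves: "1 0 0 0.012 0 0 0;1 0 0 0.012 0 0 0;1 0 0 0.012 0 0 0;1 0 0 0.012 0 0 0;1 0 0 0.012 0 0 0;1 0 0 0.012 0 0 0;1 0 0 0.01 0 0 0;1 0 0 0.01 0 0 0;1 0 0 0.01 0 0 0;1 0 0 0.01 0 0 0;1 0 0 0.01 0 0 0;1 0 0 0 0 0 0"

```text
t: 10.98
eef_pos: [0.5716, -0.0131, 0.1325]
tool_rot: [0.0, 0.726, -0.688, 0.0]
contact_force: [-2.8, -1.2, 10.9]
gripper_width: 0.001
```

Run:
```python
from h import *
state([-20,-40,132.5])
```

```text
t 10.98 inst [-19.5 -36.9 132.5] xaxis deg -90.0 tool z [ 0. -0. -1.] F inst [-2.9 -1.  10.9] grip 0.0
delta tool units [0.026 0.004 0.   ]
```

Call:
apply_moves:
  moves: "1 0 0 0.01 0 0 0;1 0 0 0 0 0 0;1 0 0 0 0 0 0"

```text
t: 11.23
eef_pos: [0.5716, -0.0131, 0.1324]
tool_rot: [0.0, 0.726, -0.688, 0.0]
contact_force: [-7.6, -1.8, 18.4]
gripper_width: 0.001
```

Run:
```python
from h import *
state([0,-150,200])
```

```text
t 11.23 inst [-19.5 -36.9 132.4] xaxis deg -90.0 tool z [ 0.001 -0.001 -1.   ] F inst [-7.7 -1.3 18.4] grip 0.0
delta tool units [ 0.943 -0.163 -0.562]
```

Run:
```python
from h import *
from station import imaging,nets,bot
import cv2
print(np.round(bot.get_obs()["q"],2))
T=imaging.read_camera("top")
def w2i(w):
    c,s_=np.cos(X[2]),np.sin(X[2]);d=w[:2]-X[:2];return np.array([c*d[0]+s_*d[1],-s_*d[0]+c*d[1]])*1e3
r=nets.spot_point(T,"latch_knob")[0];print(r,w2i(atz(T,r["location"],.1695)))
```

```text
[ 0.19  0.45 -0.35  1.88  0.2   0.85 -1.78]Traceback (most recent call last):
  File "<stdin>", line 8, in <module>
IndexError: list index out of range
```

Call:
apply_moves:
  moves: "1 0 0 -0.1 0 0 0;1 0 0 -0.2 0 0 0;1 0 0 -0.25 0 0 0;1 0 0 0 0 0 0"

```text
t: 11.67
eef_pos: [0.5745, -0.0123, 0.2017]
tool_rot: [-0.003, 0.726, -0.688, 0.003]
contact_force: [0.7, -0.3, 0.9]
gripper_width: -0.0
```

Run:
```python
from h import *
from station import imaging,nets,bot
import cv2
state([-5,-152,200])
for k in range(1):
    S=imaging.read_camera("scene");cv2.imwrite("pics/s4.png",S["image"][120:360,200:520,::-1].repeat(2,0).repeat(2,1))
    p=imaging.read_camera("wrist");cv2.imwrite("pics/w4.png",p["image"][:,:,::-1])
```

```text
t 11.67 inst [-16.5 -36.3 201.7] xaxis deg -90.0 tool z [ 0.008  0.    -1.   ] F inst [ 0.7 -0.4  0.9] grip -0.0
delta tool units [ 0.965 -0.096  0.015]
```

View pics/s4.png

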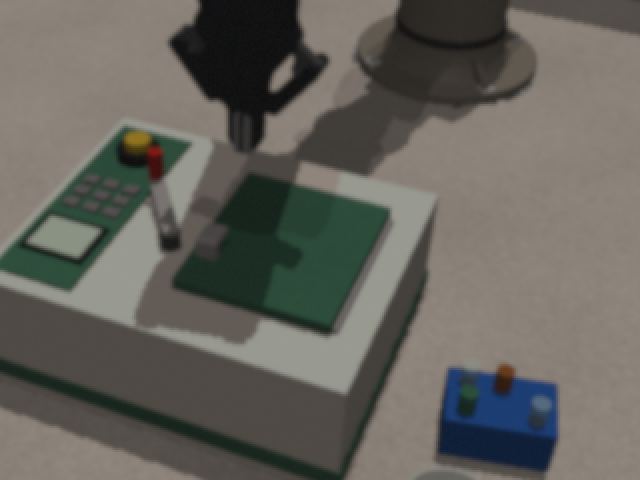

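View pics/w4.png

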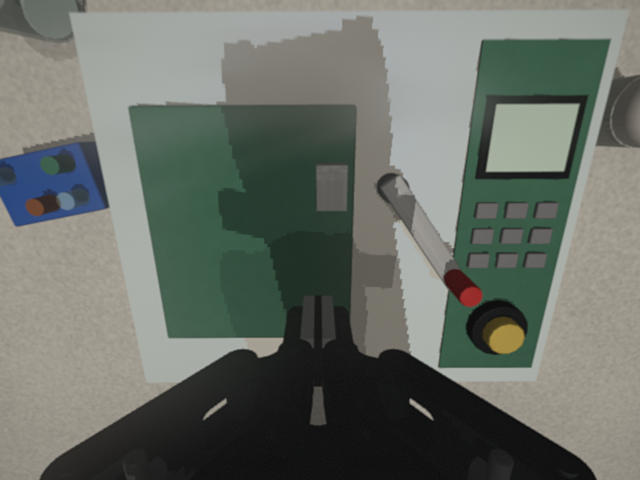

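The lid lies flat and the latch is unmoved, with the knob at wrist pixel (470,296). I'll push the knob in two straight phases, first +y and then +x.

Call:
apply_moves:
  moves: "1 0.24 0.03 0 0 0 0;1 0.24 0.03 0 0 0 0;1 0.24 0.03 0 0 0 0;1 0.24 0.03 0 0 0 0;1 0 0 0 0 0 0;1 0 0 0 0 0 0"

```text
t: 12.27
eef_pos: [0.562, -0.131, 0.1949]
tool_rot: [0.001, 0.724, -0.689, -0.001]
contact_force: [0.3, 1.3, 0.2]
gripper_width: -0.002
```

Run:
```python
from h import *
from station import imaging,nets,bot
import cv2
state([-32,-152,152])
p=imaging.read_camera("wrist");cv2.imwrite("pics/w5.png",p["image"][:,:,::-1])
o=bot.get_obs();q=np.array(o["tool_rot"]);R=Ro.from_quat(q[[1,2,3,0]]).as_matrix()
W=np.eye(4);W[:3,:3]=R;W[:3,3]=o["eef_pos"];p["view"]=np.linalg.inv(W@np.asarray(p["mount"]))
def w2i(w):
    c,s_=np.cos(X[2]),np.sin(X[2]);d=w[:2]-X[:2];return np.array([c*d[0]+s_*d[1],-s_*d[0]+c*d[1]])*1e3
for n,z in(("latch_knob",.1695),("key_top",.140),("key_top",.145)):
    r=nets.spot_point(p,n)
    if r: print(n,z,r[0],w2i(atz(p,r[0]["location"],z)))
```

```text
t 12.27 inst [ -35.4 -154.1  194.9] xaxis deg -90.3 tool z [-0.003  0.    -1.   ] F inst [0.4 1.3 0.2] grip -0.0
delta tool units [-0.018 -0.029  0.357]
latch_knob 0.1695 {'location': [268.9, 270.6], 'score': 0.98} [ -24.90851495 -124.4722853 ]
key_top 0.14 {'location': [342.6, 318.9], 'score': 0.69} [ -73.89039939 -168.22844532]
key_top 0.145 {'location': [342.6, 318.9], 'score': 0.69} [ -70.77524523 -167.8074871 ]
```

View pics/w5.png

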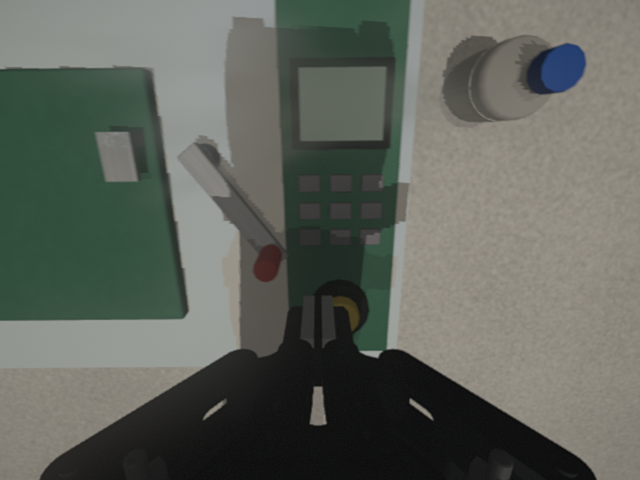

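Call:
apply_moves:
  moves: "1 0 -0.03 0.12 0 0 0;1 0 0 0.12 0 0 0;1 0 0 0.11 0 0 0;1 0 0 0 0 0 0;1 -0.06 0 0 0 0 0;1 -0.06 0 0 0 0 0;1 -0.06 0 0 0 0 0;1 -0.06 0 0 0 0 0;1 -0.06 0 0 0 0 0;1 -0.06 0 0 0 0 0"

```text
t: 13.3
eef_pos: [0.5649, -0.0843, 0.1549]
tool_rot: [-0.0, 0.726, -0.688, 0.0]
contact_force: [0.2, -1.0, -0.9]
gripper_width: -0.0
```

Run:
```python
from h import *
state([-32,-57,152])
```

```text
t 13.3 inst [ -30.  -107.7  154.9] xaxis deg -90.0 tool z [ 0.001  0.    -1.   ] F inst [ 0.1 -1.  -0.9] grip -0.0
delta tool units [-0.422  0.017  0.024]
```

Call:
apply_moves:
  moves: "1 -0.05 0.04 0 0 0 0;1 -0.06 0 0 0 0 0;1 -0.06 0 0 0 0 0;1 -0.06 0 0 0 0 0;1 -0.06 0 0 0 0 0;1 -0.06 -0.03 0 0 0 0;1 -0.06 -0.02 0 0 0 0;1 0 0 0 0 0 0"

```text
t: 13.97
eef_pos: [0.5638, -0.0342, 0.1544]
tool_rot: [-0.001, 0.727, -0.687, -0.0]
contact_force: [0.1, 0.3, 0.1]
gripper_width: 0.001
```

Run:
```python
from h import *
from station import imaging
import cv2
state([-32,-57,152])
p=imaging.read_camera("wrist");cv2.imwrite("pics/w6.png",p["image"][:,:,::-1])
```

```text
t 13.97 inst [-28.4 -57.6 154.4] xaxis deg -89.9 tool z [ 0.001  0.001 -1.   ] F inst [0.1 0.3 0.1] grip 0.0
delta tool units [-0.005  0.03   0.02 ]
```

View pics/w6.png

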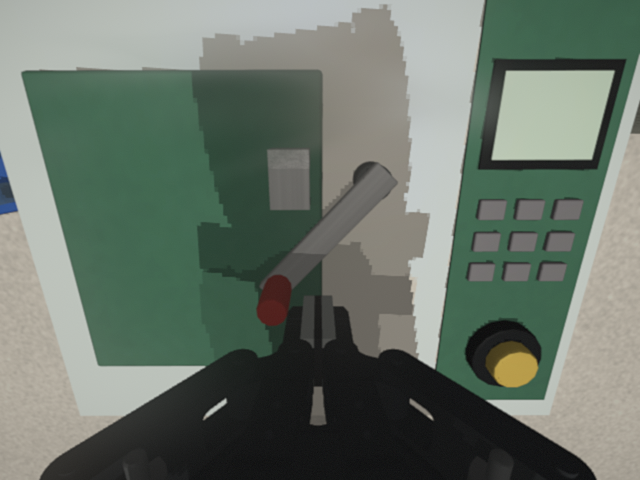

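Knob at (275,305), so the latch is at about 47° over the lid. Moving round to its -x side.

Call:
apply_moves:
  moves: "1 0.06 0 0 0 0 0;1 0 0.18 0 0 0 0;1 0 0.18 0 0 0 0;1 -0.13 0 0 0 0 0;1 -0.13 0 0 0 0 0;1 0 0 0 0 0 0;1 0 -0.08 0 0 0 0;1 0 -0.08 0 0 0 0;1 0 -0.08 0 0 0 0;1 -0.02 -0.07 0 0 0 0;1 -0.02 -0.07 0 0 0 0;1 -0.02 -0.07 0 0 0 0"

```text
t: 15.02
eef_pos: [0.5726, -0.0041, 0.1537]
tool_rot: [0.0, 0.726, -0.688, -0.001]
contact_force: [-1.6, 1.2, -0.4]
gripper_width: -0.001
```

Run:
```python
from h import *
from station import imaging
import cv2
state([12,-18,152])
p=imaging.read_camera("wrist");cv2.imwrite("pics/w7.png",p["image"][:,:,::-1])
```

```text
t 15.02 inst [-18.  -28.  153.7] xaxis deg -90.0 tool z [-0.002  0.001 -1.   ] F inst [-1.5  1.3 -0.4] grip -0.0
delta tool units [-0.083 -0.25   0.014]
```

View pics/w7.png

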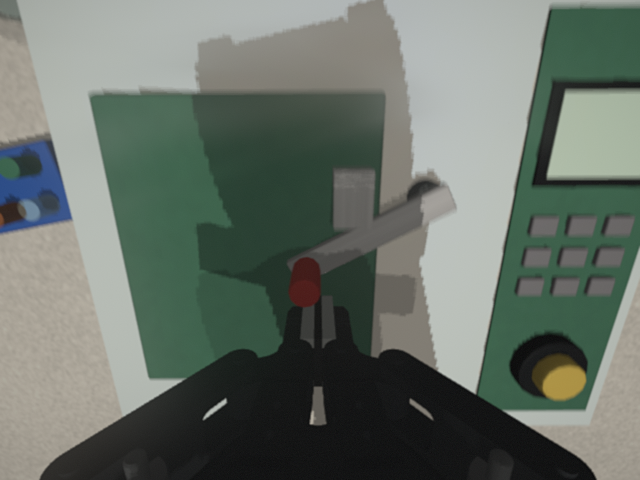

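Arm is now at about 28°, knob at (305,282) against the finger. Continuing.

Call:
apply_moves:
  moves: "1 -0.04 -0.04 0 0 0 0;1 -0.03 -0.04 0 0 0 0;1 -0.02 -0.04 0 0 0 0;1 -0.01 -0.04 0 0 0 0;1 0 -0.03 0 0 0 0;1 0 -0.02 0 0 0 0;1 0 -0.02 0 0 0 0;1 0 0 0 0 0 0"

```text
t: 15.73
eef_pos: [0.5997, 0.0087, 0.1543]
tool_rot: [-0.0, 0.726, -0.688, 0.0]
contact_force: [-0.4, 0.6, 0.1]
gripper_width: 0.001
```

Run:
```python
from h import *
from station import imaging
import cv2
state([12,-18,152])
```

```text
t 15.73 inst [  9.7 -16.6 154.3] xaxis deg -90.0 tool z [ 0.001 -0.    -1.   ] F inst [-0.4  0.6  0.1] grip 0.0
delta tool units [ 0.011 -0.019  0.019]
```

Call:
apply_moves:
  moves: "1 0 -0.015 0 0 0 0;1 0 -0.015 0 0 0 0;1 0 -0.01 0 0 0 0;1 0 0 0 0 0 0"

```text
t: 16.07
eef_pos: [0.6032, 0.009, 0.1541]
tool_rot: [0.001, 0.726, -0.688, -0.001]
contact_force: [-4.5, -0.2, 2.2]
gripper_width: -0.004
```

Run:
```python
from h import *
from station import imaging
import cv2
state([12,-18,152])
```

```text
t 16.07 inst [ 13.3 -16.6 154.1] xaxis deg -90.0 tool z [-0.002 -0.    -1.   ] F inst [-4.5  0.   2.2] grip -0.0
delta tool units [0.012 0.011 0.018]
```

Call:
apply_moves:
  moves: "1 0 -0.01 0 0 0 0;1 0 -0.01 0 0 0 0;1 0 0 0 0 0 0"

```text
t: 16.32
eef_pos: [0.6035, 0.0091, 0.1539]
tool_rot: [0.002, 0.726, -0.688, -0.002]
contact_force: [-11.5, -0.8, 6.8]
gripper_width: -0.0
```

Run:
```python
from h import *
from station import imaging
import cv2
state([12,-18,152])
p=imaging.read_camera("wrist");cv2.imwrite("pics/w8.png",p["image"][:,:,::-1])
```

```text
t 16.32 inst [ 13.6 -16.5 153.9] xaxis deg -90.0 tool z [-0.006 -0.001 -1.   ] F inst [-11.5  -0.2   6.8] grip -0.0
delta tool units [0.013 0.013 0.016]
```

View pics/w8.png

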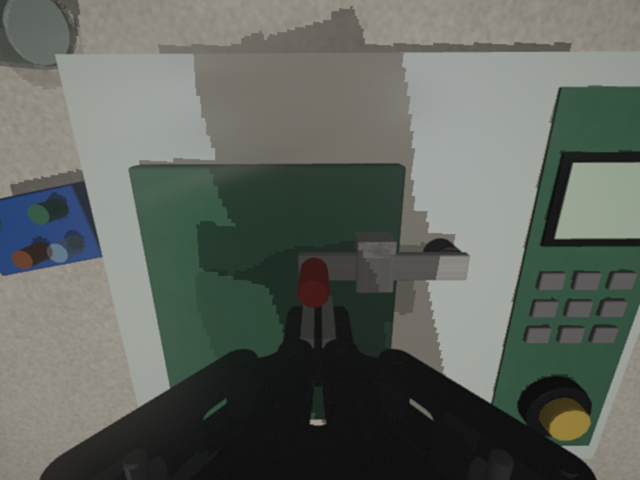

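The latch arm runs along +y inside the bracket (375,262), with a firm stop. Moving to the key.

Call:
apply_moves:
  moves: "1 0 0.1 0 0 0 0;1 0 0.12 0 0 0 0;1 0 0 -0.2 0 0 0;1 0 0 -0.2 0 0 0;1 0.26 0.1 0 0 0 0;1 0.26 0.1 0 0 0 0;1 0.26 0.1 0 0 0 0;1 0.26 0.1 0 0 0 0;1 0.24 0.1 0 0 0 0;1 0 0 0 0 0 0;1 0 0 0 0 0 0"

```text
t: 17.28
eef_pos: [0.528, -0.1515, 0.2025]
tool_rot: [0.0, 0.724, -0.69, 0.001]
contact_force: [-0.2, 0.6, -0.6]
gripper_width: 0.003
```

Run:
```python
from h import *
from station import imaging,nets,bot
import cv2
state([-74.5,-169.5,150])
p=imaging.read_camera("wrist");cv2.imwrite("pics/w9.png",p["image"][:,:,::-1])
S=imaging.read_camera("scene");T=imaging.read_camera("top")
for q in (S,T):
    print(nets.spot_point(q,"key_top")[:1],[proj(q,i2w(X,[-.075,-.17,z])) for z in (.13,.14,.15)])
cv2.imwrite("pics/s9.png",S["image"][120:360,200:520,::-1].repeat(2,0).repeat(2,1))
```

```text
t 17.28 inst [ -70.4 -172.7  202.5] xaxis deg -90.3 tool z [ 0.001 -0.001 -1.   ] F inst [-0.1  0.7 -0.6] grip 0.0
delta tool units [-0.027  0.035  0.437]
[{'location': [265.9, 191.2], 'score': 0.6}] [array([[268.67886901, 193.22564175]]), array([[268.37362069, 188.77338622]]), array([[268.0642799 , 184.26143927]])]
[] [array([[423.34496136, 268.12298122]]), array([[424.36632169, 268.02537465]]), array([[425.409674  , 267.92566641]])]
```

View pics/s9.png

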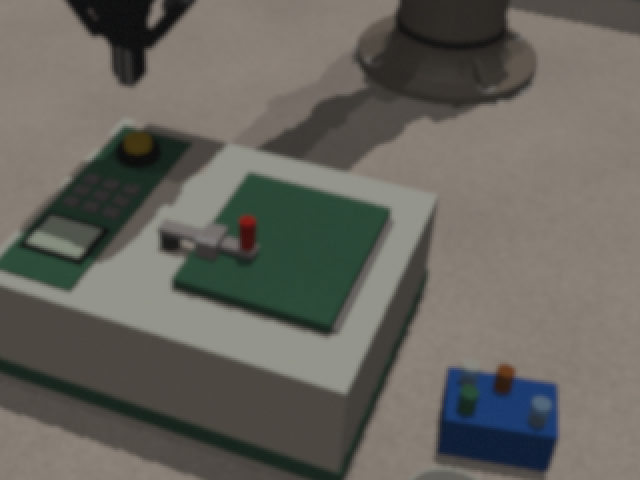

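View pics/w9.png

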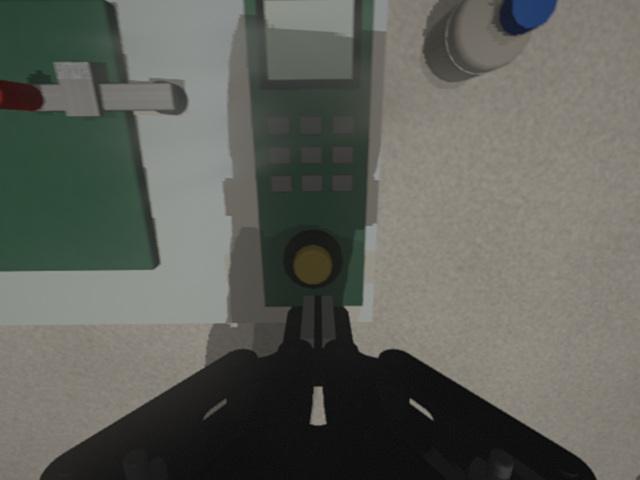

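Latch closed through the bracket in the scene view; key at wrist pixel (313,264). Checking the backprojection.

Run:
```python
from h import *
from station import imaging,bot
import cv2
p=imaging.read_camera("wrist")
o=bot.get_obs();q=np.array(o["tool_rot"]);R=Ro.from_quat(q[[1,2,3,0]]).as_matrix()
W=np.eye(4);W[:3,:3]=R;W[:3,3]=o["eef_pos"];p["view"]=np.linalg.inv(W@np.asarray(p["mount"]))
def w2i(w):
    c,s_=np.cos(X[2]),np.sin(X[2]);d=w[:2]-X[:2];return np.array([c*d[0]+s_*d[1],-s_*d[0]+c*d[1]])*1e3
im=p["image"].astype(int);m=((im[...,0]-im[...,2]>40)&(im[...,1]-im[...,2]>25)).astype(np.uint8);m[330:]=0;m[:200]=0
n,l,st,c=cv2.connectedComponentsWithStats(m);i=1+np.argmax(st[1:,4]);print(st[i],c[i])
for z in(.13,.135,.14,.145): print(z,w2i(atz(p,c[i],z)))
state([-75,-170,150])
```

```text
Traceback (most recent call last):
ValueError: attempt to get argmax of an empty sequence
```

Run:
```python
from h import *
from station import imaging,bot
import cv2
p=imaging.read_camera("wrist")
o=bot.get_obs();q=np.array(o["tool_rot"]);R=Ro.from_quat(q[[1,2,3,0]]).as_matrix()
W=np.eye(4);W[:3,:3]=R;W[:3,3]=o["eef_pos"];p["view"]=np.linalg.inv(W@np.asarray(p["mount"]))
def w2i(w):
    c,s_=np.cos(X[2]),np.sin(X[2]);d=w[:2]-X[:2];return np.array([c*d[0]+s_*d[1],-s_*d[0]+c*d[1]])*1e3
print(p["image"][264,313])
for z in(.13,.135,.14,.145): print(z,w2i(atz(p,(313,264),z)))
state([-75,-170,150])
```

```text
[68 59 30]
0.13 [ -75.07034947 -164.93444878]
0.135 [ -72.99148633 -165.00641029]
0.14 [ -70.91262319 -165.0783718 ]
0.145 [ -68.83376005 -165.15033331]
t 17.63 inst [ -69.5 -168.9  202.3] xaxis deg -89.9 tool z [ 0.  0. -1.] F inst [-0.6 -1.1  0.2] grip 0.0
delta tool units [0.009 0.046 0.436]
```

Call:
apply_moves:
  moves: "1 0 0.04 0.1 0 0 0;1 0 0 0.15 0 0 0;1 0 0 0.13 0 0 0;1 0 0 0 0 0 0;1 0 0 0 0 0 0"

```text
t: 18.05
eef_pos: [0.5232, -0.1485, 0.1562]
tool_rot: [0.0, 0.726, -0.688, -0.001]
contact_force: [-0.6, -0.2, 1.6]
gripper_width: -0.001
```

Run:
```python
from h import *
from station import imaging
import cv2
state([-74,-169.5,140])
p=imaging.read_camera("wrist");cv2.imwrite("pics/w10.png",p["image"][:,:,::-1])
S=imaging.read_camera("scene");cv2.imwrite("pics/s10.png",cv2.resize(S["image"][130:250,200:360],None,fx=4,fy=4)[:,:,::-1])
```

```text
t 18.05 inst [ -75.1 -169.4  156.2] xaxis deg -90.0 tool z [-0.002  0.001 -1.   ] F inst [-0.6 -0.2  1.6] grip -0.0
delta tool units [ 0.001 -0.01   0.135]
```

View pics/w10.png

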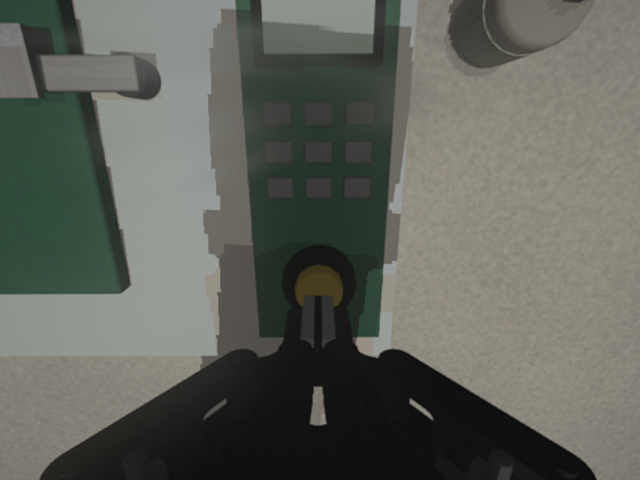

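View pics/s10.png

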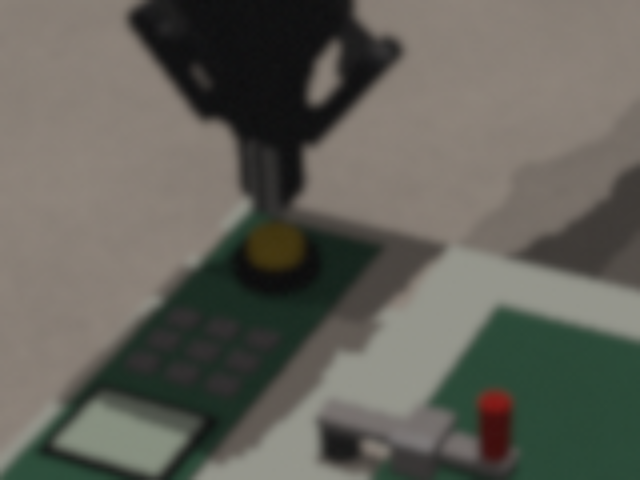

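The tip is centred over the key at (319,288) and narrower than it. Pressing down slowly.

Call:
apply_moves:
  moves: "1 0 -0.008 0.02 0 0 0;1 0 0 0.02 0 0 0;1 0 0 0.02 0 0 0;1 0 0 0.02 0 0 0;1 0 0 0.02 0 0 0;1 0 0 0 0 0 0"

```text
t: 18.65
eef_pos: [0.524, -0.149, 0.1441]
tool_rot: [0.0, 0.726, -0.688, -0.0]
contact_force: [0.5, 0.0, 0.1]
gripper_width: -0.0
```

```bash
python3 -c "
from h import *
state()"
```

```text
t 18.65 inst [ -74.3 -170.   144.1] xaxis deg -90.0 tool z [-0.001  0.    -1.   ] F inst [0.5 0.  0.1] grip -0.0
```

Call:
apply_moves:
  moves: "1 0 0 0.015 0 0 0;1 0 0 0.015 0 0 0;1 0 0 0.015 0 0 0;1 0 0 0 0 0 0"

```text
t: 18.98
eef_pos: [0.5246, -0.1491, 0.1392]
tool_rot: [-0.0, 0.726, -0.688, 0.0]
contact_force: [0.8, 0.8, 2.7]
gripper_width: 0.004
```

Call:
apply_moves:
  moves: "1 0 0 0.012 0 0 0;1 0 0 0.012 0 0 0;1 0 0 0.012 0 0 0;1 0 0 0.012 0 0 0;1 0 0 0 0 0 0"

```text
t: 19.4
eef_pos: [0.5247, -0.1491, 0.1357]
tool_rot: [0.0, 0.726, -0.688, 0.0]
contact_force: [-7.4, 1.2, 21.8]
gripper_width: 0.003
```

Call:
apply_moves:
  moves: "1 0 0 0.006 0 0 0;1 0 0 0 0 0 0"

```text
t: 19.57
eef_pos: [0.5247, -0.1491, 0.1356]
tool_rot: [0.0, 0.726, -0.688, 0.001]
contact_force: [-9.8, 1.8, 27.4]
gripper_width: 0.001
```

Run:
```python
from h import *
from station import imaging
import cv2
state()
p=imaging.read_camera("wrist");cv2.imwrite("pics/w11.png",p["image"][:,:,::-1])
S=imaging.read_camera("scene");cv2.imwrite("pics/s11.png",cv2.resize(S["image"][130:250,200:360],None,fx=4,fy=4)[:,:,::-1])
```

```text
t 19.57 inst [ -73.6 -170.2  135.6] xaxis deg -90.0 tool z [ 0.001 -0.001 -1.   ] F inst [-9.7  2.3 27.4] grip 0.0
```

View pics/w11.png

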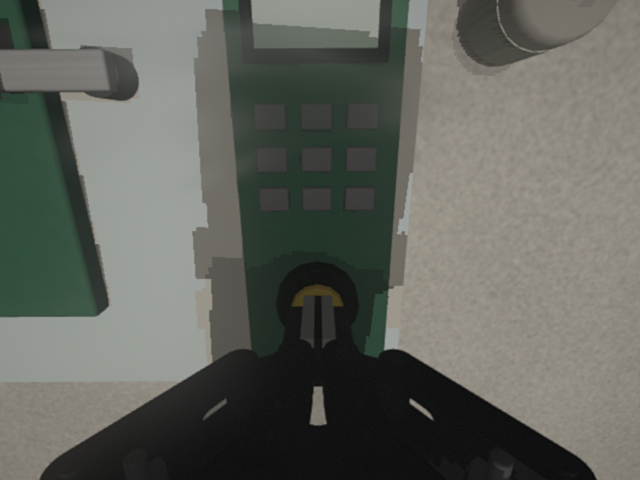

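View pics/s11.png

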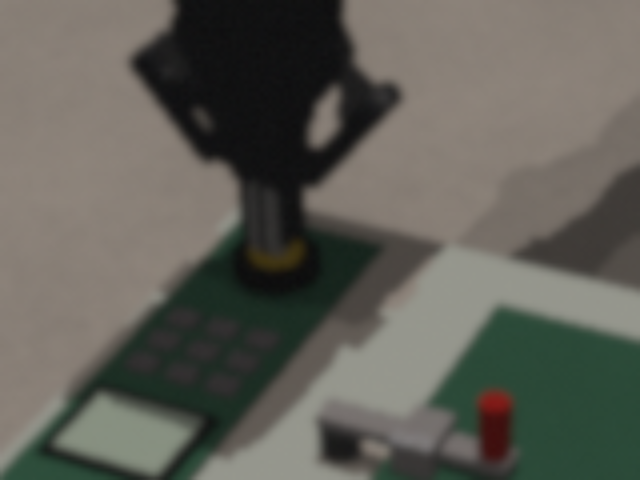

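The tip is inside the key's disc, at the hard stop with 27 N. Releasing and retreating.

Call:
apply_moves:
  moves: "1 0 0 -0.05 0 0 0;1 0 0 -0.05 0 0 0;1 0 0 -0.2 0 0 0;1 0 0 -0.3 0 0 0;1 0 0 -0.3 0 0 0;1 0.2 0.2 0 0 0 0;1 0.2 0.2 0 0 0 0;1 0.2 0.2 0 0 0 0;1 0 0 0 0 0 0;1 0 0 0 0 0 0"

```text
t: 20.5
eef_pos: [0.4549, -0.2265, 0.2406]
tool_rot: [0.0, 0.724, -0.689, -0.0]
contact_force: [1.1, 0.9, 0.0]
gripper_width: 0.002
```

Run:
```python
from h import *
from station import imaging
import cv2
state()
S=imaging.read_camera("scene");cv2.imwrite("pics/s12.png",S["image"][:,:,::-1])
T=imaging.read_camera("top");cv2.imwrite("pics/t12.png",cv2.resize(T["image"][130:330,170:500],None,fx=2.4,fy=2.4)[:,:,::-1])
```

```text
t 20.5 inst [-147.5 -243.7  240.6] xaxis deg -90.3 tool z [-0.001 -0.    -1.   ] F inst [1.1 0.9 0. ] grip 0.0
```

View pics/s12.png

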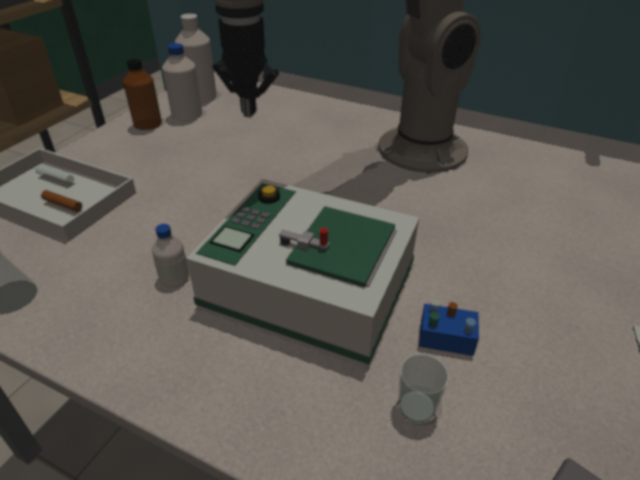

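View pics/t12.png

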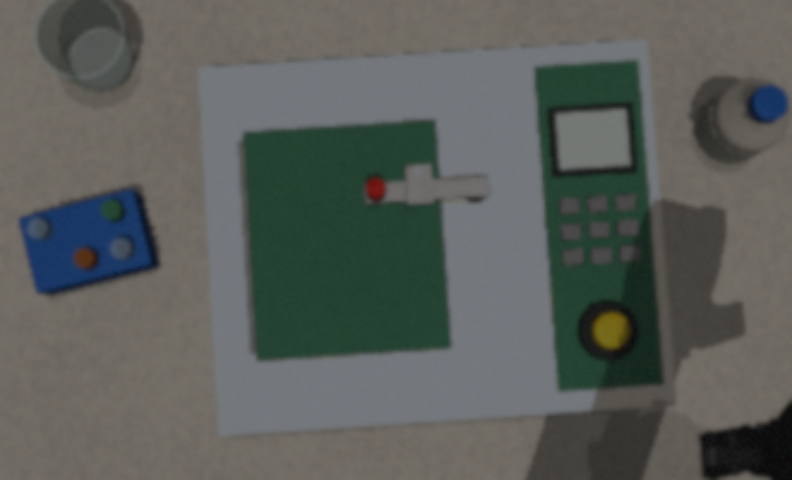

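Lid shut, latch in its bracket at (418,183) along +y, key released, and the bystanders have not moved. Handing in.

```bash
python3 -c "
from station import bot
print(bot.hand_in())"
```

```text
the job is handed in; nothing more can be done
None
```

I did the four steps in the order asked and handed the job in at about 20.6 s of the 67 s allowed. `hand_in` gave no verdict.

- **Carriage:** I pushed it by the orange tab until it hit a hard stop. At 13 N it did not move any further, and the wrist and scene pictures showed it at the back.
- **Lid:** I guided it down from about 100°, the last stretch at roughly 1 mm per row (about 15 mm/s). It rests on the deck at z 132.5, and 18 N moved it no further.
- **Latch:** I swung it from about 125° into the catch bracket, up to a firm stop at 11.5 N. The last pictures show the arm through the bracket.
- **Key:** I pressed it straight down to its hard stop, z 135.6 at 27 N, and released it. I couldn't measure its travel exactly; it was about 5–6 mm. The last pictures show it back up.

In the last pictures the robot is clear of the instrument, and the bottle, beaker and rack stand where they did at the start.

**Checks that disagreed:**
- The networks missed the knob and the key once each in the top view. They gave weak or wrong first points for the lid edge in the scene view, and I went by the pictures instead.
- My fit of the instrument's position was off by about 1 mm in x, which the contacts showed and did not affect the result.

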